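# Release the cam lock and dock the test carriage

## Task

The printed prosthetic palm rides in the tray of the test fixture's carriage, and the orange cam plate locks that carriage back. Nudge the cam's black peg round with a fingertip until the cam's low point (thin side, white mark) faces the carriage's blue nose, and only then push the blue upright plate forward, towards the cam, until the carriage is fully home against the two end stops. Leave the cam at its low point and the palm lying in its tray (never lift it out), and do not disturb the jar, the printed finger or the screwdriver.

Things in the scene. Friction and masses are not known exactly. Their poses are not given: they have to be found in the camera images.
- jig: The fixture: fixed grey metal base plate 270 x 140 x 12 mm. Origin on the bench; x = forward, the way the carriage travels (towards the cam), y left, z up. In this frame, mm: plate from x = -113 to 157; cam pivot at x = 85, y = 0; two dark end stops, 30 high, at x = 39 to 49, y = +-51 to +-65. Stands differently each time.
- cam (a joint): Angle a (rad) of the cam about its vertical pivot, counterclockwise from above, no limits. 0: high point (thick side, with the peg) faces the carriage. +pi or -pi: low point (thin side, white mark) faces it, peg straight forward; either way round will do. In the jig frame the peg is at x = 85 - 50 cos(a), y = -50 sin(a) mm. Stays where left; friction 0.1 N m. Starts within +-1.2.
- cam_pivot (a point): The cam pivot axis at the top of the orange cam plate, 28 mm above the bench. The plate is an eccentric disc 80 mm across, 14 thick, its centre 18 mm from the pivot on the side of the peg.
- peg (a point): The cam's upright black peg, 14 mm diameter, standing from 28 to 70 mm above the bench, 50 mm from the pivot. The point is on its axis, 49 mm above the bench.
- carriage (a joint): Carriage travel along the jig x axis, m: 0 to 0.003 at the start (back), 0.036 fully home at the stops, possible only with the cam near low. Friction 2.5 N, no spring. At 0, in jig frame, mm: blue nose face at x = 25, 40 wide, top 28 high; tray x = -81 to 3, 110 wide, floor 27, rims to 39 high; blue upright plate x = -91 to -81, 60 wide, top 80 high.
- push_plate (a point): Centre of the rear face (facing the jig's -x) of the blue upright push plate of the carriage, 55 mm above the bench; push here along the jig's +x.
- tray (a point): Middle of the carriage's tray floor, 27 mm above the bench; moves with the carriage.
- palm_center (a point): Centre of the loose dark grey printed palm, 64 x 62 x 26 mm (knuckle bumps to 33 mm), 0.12 kg, lying in the tray with some mm of play, knuckles towards the cam. Its highest part is 60 mm above the bench. Not to be lifted out.
- jar_mid (a point): Centre of an amber jar with a black cap, 42 mm diameter, 70 mm high, standing loose near the fixture. Leave alone.
- finger_mid (a point): Centre of a loose dark grey printed finger, about 66 x 16 x 16 mm, lying near the fixture. Leave alone.
- screwdriver: Loose screwdriver with a yellow handle, 160 mm long, lying near the fixture along its own x axis. Leave alone.

How it is judged:
By the outcome, as a careful person would: the job done as asked, in the order asked, and still so for the second after the job is handed in, with the robot touching nothing.
It also fails if it takes over 64 s, if anything falls off the work surface, if the arm or the gripper's body presses on something with over 40 N, if the wrist force passes 120 N, or if a joint passes its speed limit or range.

## Robot

A 6-joint arm with a two-finger parallel gripper is mounted at the origin on the work surface. World frame = base frame: x ahead of the robot, y to its left, z up, the work surface at z = 0. Lengths are in mm, angles in rad, forces in N, time in s.
With the tool pointing down it reaches from about 350 to 775 mm from the base axis. Payload 7.3 kg.
Tool frame: the origin (TCP) lies at the very end of the fingers, on their centre line; the grasp point (between the pads) lies 19 mm behind it (pinch_z is the distance from the TCP to the grasp point, in mm); z points along the fingers, y is the direction in which the jaws open and shut (so a half turn about z gives the same grasp; the last joint's range is limited). The gripper opens to 92 mm and grips with 3 to 60 N. Pads are 19 mm wide; open, the fingers measure 130 mm over their backs; the gripper's body (75 mm by 190 mm) begins 47 mm behind the grasp point.
Start: joints at [-1.346, 0.342, 1.524, -0, 1.275, -0.146], TCP at [190.263, -489.331, 226.741] pointing down, gripper open.
Joint ranges: [-2.53, 2.53], [-0.77, 2.02], [0.04, 2.7], [-1, 4.14], [0.28, 2.66], [-3.11, 3.11]. Speed limits (rad/s): [2.57, 2.57, 3.14, 3.14, 3.14, 3.14].

## Interface

Orientations are given as [roll, pitch, yaw] about the fixed x, y, z axes, in that order (R = Rz(yaw) Ry(pitch) Rx(roll)).
In Python, from plant import * gives the robot as it stands.
- The arm moves only by the tool step_arm, never from a script. Its argument "moves" is one flat list of numbers, 7 for each row, row after row: the shift along the tool's x, y, z scaled (see below), then the turn, a rotation vector about the tool's x, y, z scaled (see below), then the closure, from -1 (fully open) to 1 (shut). A call has 1 to 8 rows; each row shifts and turns the pose as measured when the row begins, along the tool's axes as they then stand; what a row does not reach is not made up. The controller multiplies each number of a shift by 2 cm and each number of a turn by 4 degrees. A row lasts 1/12 s, in which the tool goes at most 41.7 mm and 7.16 degrees, less where a joint would pass 70% of its speed; a pose out of reach is approached as far as the arm can. A call with a number of a shift or a turn outside -1 to 1 is refused whole. A call with a gripper value outside its range is refused whole. The fingers move at their own pace and stop on an object; the grip force is fixed at half the most. Time passes only in rows, so rows that do not move let the fingers close. It gives the time, the measured TCP pose, the force and the opening at its end, in the units of the state.
- get_obs(): the state, without advancing time (a new reading comes with each control period).
- capture(name): name is "scene" or "top"; returns the picture (384x512x3 uint8, red, green, blue); there is no depth.
- get_calibration(name): a dict with "mtx" (3x3 intrinsics, pixels), "eye" and "orientation" of the camera in the world. Camera axes: x right, y down, z forward; pixel columns grow to the right and rows downward; lengths in mm; the calibration is good to about 2 mm. A picture is of the moment at which its call begins. get_calibration takes no time and is no camera call.
- close_job(): hands the job in, once; it reports no verdict.
The state is a dict: "time": time; "joint_positions": joint angles; "dq": joint speeds; "tau": joint torques, N m; "tool_pos": TCP position; "tcp_rot": TCP orientation; "contact_force": force on the tool from outside, world axes, zero at the start; "moment": the same for the moment, N m; "grip_width": finger opening in mm.
Only numpy, scipy, OpenCV 4.12 (cv2) and the standard library are available. Lean on these libraries where they do the work, as an engineer would, in place of code of your own. Each camera call takes 0.05 s, during which the arm holds its last target.

## Working session

There is one attempt and no reset: what is moved stays moved. The work goes in short steps, Python scripts to look and compute and a tool call to move; the robot and the scene stay as the last step left them, time stands still between calls to the robot, and variables do not carry over. Pictures are saved under pics/ and viewed, and the job is handed in when it is done.

Besides the shell and the picture viewer there is one more tool, called after "Emit:" in YAML: its name, and indented under it one key for each argument. step_arm: Moves the arm, as the interface text tells. Shifts and turns lie within -1 to 1; 1 stands for 2 cm of shift or 4 degrees of turn. Its arguments: {"type":"object","properties":{"moves":{"type":"array"}},"required":["moves"]}

```bash
mkdir -p pics; ls
python3 - <<'E'
from plant import *
import cv2
o=get_obs();print(o)
for n in("scene","top"):
    cv2.imwrite(f"pics/{n}0.png",cv2.cvtColor(capture(n),cv2.COLOR_RGB2BGR));print(get_calibration(n))
E
```

```text
pics
{'time': 0.0, 'joint_positions': array([-1.34599444e+00,  3.42742393e-01,  1.52501114e+00,  4.28597466e-05,
        1.27542417e+00, -1.45986863e-01]), 'dq': array([ 0.00164534,  0.00044235, -0.00036596, -0.00173469,  0.00134706,
       -0.00230998]), 'tau': array([-2.85335656e-03, -4.31245780e+01, -2.44226468e+01,  7.14635476e-02,
        5.58848656e-02, -9.45582701e-05]), 'tool_pos': array([ 190.18099615, -488.90176548,  226.03681974]), 'tcp_rot': array([-3.14003042e+00, -2.71123424e-04,  3.70776027e-01]), 'contact_force': array([-0.24208913, -0.70405073, -0.27851341]), 'moment': array([0.01388795, 0.01262087, 0.00524478]), 'grip_width': 91.81917363041266}
{'mtx': array([[461.16923595,   0.        , 254.96268737],
       [  0.        , 461.16923595, 192.61048937],
       [  0.        ,   0.        ,   1.        ]]), 'eye': array([1037.43923986,  273.20717155,  842.56447097]), 'orientation': array([-2.52696369e+00,  2.27671819e-03,  2.00480826e+00])}
{'mtx': array([[432.00191106,   0.        , 256.02101232],
       [  0.        , 432.00191106, 187.54082736],
       [  0.        ,   0.        ,   1.        ]]), 'eye': array([ 389.03069685,   49.46393462, 1078.64634466]), 'orientation': array([-2.96231603, -0.01350634, -1.56199575])}
```

View pics/scene0.png

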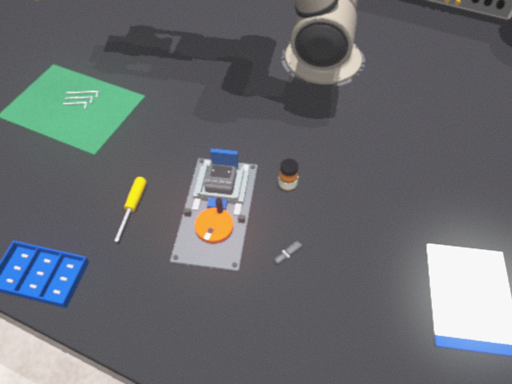

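View pics/top0.png

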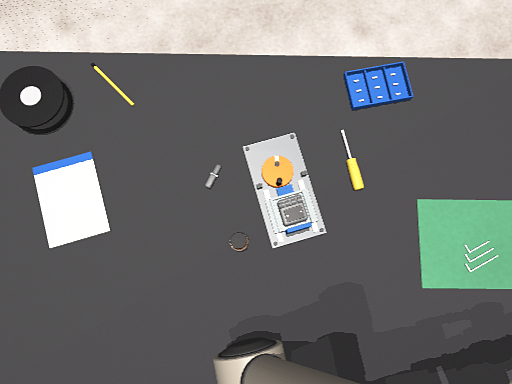

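Run:
```python
import cv2
a=cv2.imread("pics/top0.png")[120:260,195:375];cv2.imwrite("pics/t0z.png",cv2.resize(a,None,fx=4,fy=4,interpolation=cv2.INTER_CUBIC))
a=cv2.imread("pics/scene0.png")[140:275,165:315];cv2.imwrite("pics/s0z.png",cv2.resize(a,None,fx=4,fy=4,interpolation=cv2.INTER_CUBIC))
```

```text
(no output)
```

View pics/t0z.png

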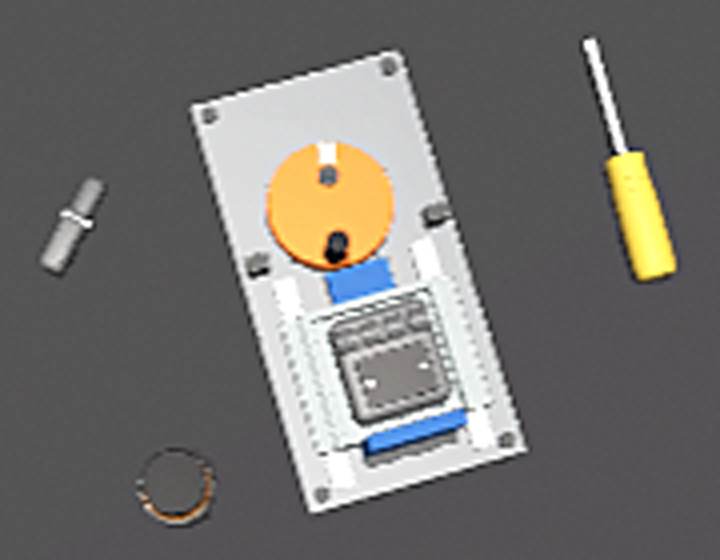

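View pics/s0z.png

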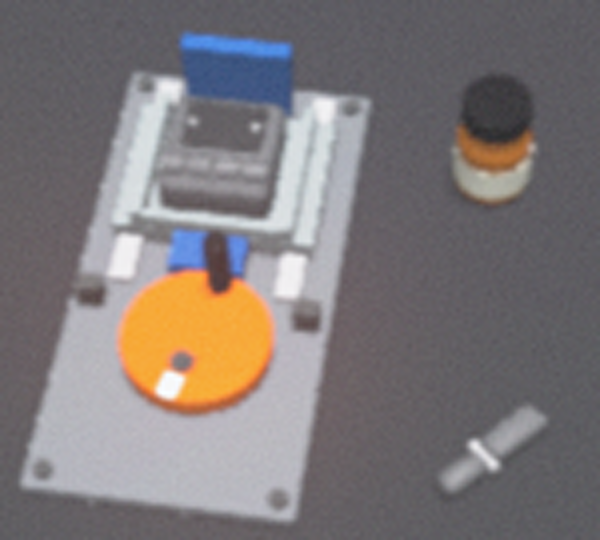

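```bash
cat > h.py <<'E'
import numpy as np
from plant import *
from scipy.spatial.transform import Rotation as R
from scipy.optimize import least_squares
def proj(n,P):
    c=get_calibration(n);M=R.from_euler('xyz',c['orientation']).as_matrix()
    q=(np.atleast_2d(P)-c['eye'])@M; q=q@np.array(c['mtx']).T
    return q[:,:2]/q[:,2:]
def j2w(p,P):
    P=np.atleast_2d(P).astype(float);c,s=np.cos(p[2]),np.sin(p[2])
    return np.c_[p[0]+c*P[:,0]-s*P[:,1],p[1]+s*P[:,0]+c*P[:,1],P[:,2]]
def ray(n,uv,z):
    c=get_calibration(n);M=R.from_euler('xyz',c['orientation']).as_matrix()
    d=M@np.linalg.inv(c['mtx'])@np.array([uv[0],uv[1],1.]);return c['eye']+d*(z-c['eye'][2])/d[2]
T=lambda L:np.array(L)/4+[195-.375,120-.375]
S=lambda L:np.array(L)/4+[165-.375,140-.375]
E
python3 - <<'E'
from h import *
J=[(157,70,12),(157,-70,12),(-113,-70,12),(-113,70,12),(85,0,28)]
t=T([(192,104),(400,50),(528,450),(312,514),(328,175)])
s=S([(297,520),(22,487),(135,72),(372,98),(181,361)])
for w in ((1,1),(1,0),(0,1)):
    f=lambda p:np.r_[w[0]*(proj('top',j2w(p,J))-t).ravel(),w[1]*(proj('scene',j2w(p,J))-s).ravel()]
    r=least_squares(f,[450,0,0],x_scale=[10,10,.1]);print(r.x,np.round(r.fun.reshape(-1,2),2).tolist())
    p=r.x
    inv=lambda W:(np.array([[np.cos(p[2]),np.sin(p[2])],[-np.sin(p[2]),np.cos(p[2])]])@(W[:2]-p[:2])).round(1)
    print('peg',inv(ray('top',T([338,237])[...],70)),'pegbase',inv(ray('scene',S([221,287]),28)),'pegtop s',inv(ray('scene',S([214,238]),70)))
    print('white',inv(ray('top',T([328,152]),28)),inv(ray('scene',S([170,386]),28)))
    print('plate top', [inv(ray('top',T(q),80)) for q in ([365,440],[467,410])],[inv(ray('scene',S(q),80)) for q in ([182,38],[292,45])])
    print('jar',ray('top',T([175,482]),70),ray('scene',S([497,102]),70),'jarbase',ray('scene',S([488,185]),0))
    print('finger',[ray('top',T(q),8) for q in ([95,183],[52,268])])
    print('sd',[ray('top',T(q),8) for q in ([590,42],[657,278])])
E
```

```text
[ 5.59277513e+02 -3.84319047e+01  2.93035533e-01] [[-0.8, 0.55], [-0.46, -0.51], [-0.17, 0.51], [-0.48, 0.53], [-0.05, 0.33], [-0.42, 0.36], [-0.89, -0.32], [-0.57, -0.12], [-0.32, -0.11], [0.21, 0.45]]
peg [38.9 10.2] pegbase [36.9 11.4] pegtop s [34.6 10.1]
white [99.9 -4.6] [99.2 -3.3]
plate top [array([-81.7,  31.1]), array([-81.6, -30.9])] [array([-85.6, -29.6]), array([-89. ,  30.2])]
jar [447.48047625  77.30808846  70.        ] [447.69828201  77.92396935  70.        ] jarbase [451.80042128  78.49720605   0.        ]
finger [array([639.32269911, 132.81960159,   8.        ]), array([584.16509346, 158.5010492 ,   8.        ])]
sd [array([ 736.72767743, -184.83492259,    8.        ]), array([ 582.04930949, -223.09181461,    8.        ])]
[ 5.60019686e+02 -3.93476349e+01  2.90853034e-01] [[-0.32, 0.18], [0.04, -0.76], [0.11, 0.3], [-0.22, 0.19], [0.39, 0.03], [-0.0, 0.0], [-0.0, -0.0], [-0.0, -0.0], [-0.0, 0.0], [-0.0, 0.0]]
peg [38.4 11.4] pegbase [36.4 12.5] pegtop s [34.1 11.2]
white [99.5 -3.3] [98.8 -2. ]
plate top [array([-82.2,  32. ]), array([-82., -30.])] [array([-86. , -2
[... 428 characters left out ...]
250e-01] [[-0.0, 0.0], [-0.0, -0.0], [-0.0, 0.0], [-0.0, 0.0], [-0.0, 0.0], [0.06, 0.26], [-0.43, -0.37], [-0.27, -0.17], [-0.01, -0.2], [0.63, 0.37]]
peg [39.2  9.4] pegbase [37.2 10.6] pegtop s [34.9  9.3]
white [100.2  -5.5] [99.5 -4.1]
plate top [array([-81.4,  30.4]), array([-81.4, -31.6])] [array([-85.4, -30.3]), array([-88.7,  29.6])]
jar [447.48047625  77.30808846  70.        ] [447.69828201  77.92396935  70.        ] jarbase [451.80042128  78.49720605   0.        ]
finger [array([639.32269911, 132.81960159,   8.        ]), array([584.16509346, 158.5010492 ,   8.        ])]
sd [array([ 736.72767743, -184.83492259,    8.        ]), array([ 582.04930949, -223.09181461,    8.        ])]
```

```bash
cat >> h.py <<'E'
PJ=np.array([559.3,-38.5,0.2925])
def state():
    o=get_obs();print('t',round(o['time'],2),'tcp',o['tool_pos'].round(1),'rpy',np.array(o['tcp_rot']).round(3),'q',o['joint_positions'].round(2),'F',o['contact_force'].round(1),'w',round(o['grip_width'],1));
    c,s=np.cos(PJ[2]),np.sin(PJ[2]);d=o['tool_pos'][:2]-PJ[:2];print('jig',round(c*d[0]+s*d[1],1),round(-s*d[0]+c*d[1],1),'yaw rel',round((o['tcp_rot'][2]-PJ[2])*57.3,1))
    return o
def togo(jx,jy,z,yawrel_deg):
    o=state();M=R.from_euler('xyz',o['tcp_rot']);w=j2w(PJ,(jx,jy,z))[0];d=M.inv().apply(w-o['tool_pos'])
    G=R.from_euler('xyz',[np.pi,0,PJ[2]+np.radians(yawrel_deg)]);rv=(M.inv()*G).as_rotvec(degrees=True)
    print('target',w.round(1),'units shift',(d/20).round(2),'turn',(rv/4).round(2))
E
python3 -c "
from h import *
togo(36.5,11,226,-12)"
```

```text
t 0.1 tcp [ 190.2 -489.   226.1] rpy [-3.14  -0.     0.371] q [-1.35  0.34  1.52 -0.    1.28 -0.15] F [0.5 0.1 0.3] w 91.8
jig -483.4 -324.9 yaw rel 4.5
target [591.1 -17.4 226. ] units shift [ 27.23 -14.71   0.03] turn [-0.02  0.    4.12]
```

Emit:
step_arm:
  moves: [0.97,-0.52,0,0,0,0,0.43,0.97,-0.52,0,0,0,0,0.43,0.97,-0.52,0,0,0,0,0.43,0.97,-0.52,0,0,0,0,0.43,0.97,-0.52,0,0,0,0,0.43,0.97,-0.52,0,0,0,0,0.43,0.97,-0.52,0,0,0,0,0.43,0.97,-0.52,0,0,0,0,0.43]

```text
time: 0.77
tool_pos: [305.6, -351.4, 222.6]
tcp_rot: [-3.134, 0.001, 0.363]
contact_force: [0.5, 0.6, -0.6]
grip_width: 43.3
```

```bash
python3 -c "
from h import *
togo(36.5,11,226,-12)"
```

```text
t 0.77 tcp [ 305.6 -351.4  222.6] rpy [-3.134e+00  1.000e-03  3.630e-01] q [-1.02  0.24  1.68  0.    1.23  0.19] F [ 0.5  0.6 -0.6] w 43.3
jig -333.2 -226.4 yaw rel 4.1
target [591.1 -17.4 226. ] units shift [ 19.28 -10.54  -0.11] turn [-0.11  0.03  4.01]
```

Emit:
step_arm:
  moves: [1,-0.54,0,0,0,0.2,0.43,1,-0.54,0,0,0,0.2,0.43,1,-0.54,0,0,0,0.2,0.43,1,-0.54,0,0,0,0.2,0.43,1,-0.54,0,0,0,0.2,0.43,1,-0.54,0,0,0,0.2,0.43,1,-0.54,0,0,0,0.2,0.43,1,-0.54,0,0,0,0.2,0.43]

```text
time: 1.43
tool_pos: [434.8, -210.9, 220.8]
tcp_rot: [-3.129, 0.005, 0.246]
contact_force: [0.2, 0.0, 0.6]
grip_width: 26.4
```

Emit:
step_arm:
  moves: [1,-0.5,0,0,0,0.2,0.43,1,-0.5,0,0,0,0.2,0.43,1,-0.5,0,0,0,0.2,0.43,1,-0.5,0,0,0,0.2,0.43,1,-0.5,0,0,0,0.2,0.43,1,-0.5,0,0,0,0.2,0.43,1,-0.5,0,0,0,0.2,0.43,1,-0.5,0,0,0,0.2,0.43]

```text
time: 2.1
tool_pos: [580.5, -92.9, 217.6]
tcp_rot: [-3.126, 0.013, 0.13]
contact_force: [-0.9, 0.9, -0.5]
grip_width: 26.2
```

```bash
python3 -c "
from h import *
togo(36.5,11,226,-12)"
```

```text
t 2.1 tcp [580.5 -92.9 217.6] rpy [-3.126  0.013  0.13 ] q [-0.29  0.48  1.34  0.01  1.34  1.15] F [-0.9  0.9 -0.5] w 26.2
jig 4.7 -58.2 yaw rel -9.3
target [591.1 -17.4 226. ] units shift [ 1.   -3.68 -0.38] turn [-0.22  0.2   0.67]
```

Emit:
step_arm:
  moves: [0.2,-0.8,0.5,-0.1,0.1,0.2,0.43,0.2,-0.8,0.8,-0.1,0.1,0.2,0.43,0.2,-0.8,0.8,0,0,0.2,0.43,0.2,-0.7,0.8,0,0,0,0.43,0.2,-0.6,0.8,0,0,0,0.43,0,0,0.8,0,0,0,0.43,0,0,0,0,0,0,0.43]

```text
time: 2.68
tool_pos: [595.4, -9.4, 121.1]
tcp_rot: [-3.139, 0.001, 0.089]
contact_force: [-1.8, -0.5, -0.4]
grip_width: 26.6
```

```bash
python3 -c "
from h import *
togo(36.5,11,42,-12)
import cv2
a=capture('scene');b=capture('top')
cv2.imwrite('pics/s1.png',np.hstack([cv2.resize(cv2.cvtColor(x,4),None,fx=f,fy=f,interpolation=2) for x,f in ((a[130:280,150:320],2.2),(b[110:260,195:365],2.2))]))"
```

```text
t 2.68 tcp [595.4  -9.4 121.1] rpy [-3.139e+00  1.000e-03  8.900e-02] q [-0.15  0.57  1.47  0.    1.11  1.34] F [-1.8 -0.5 -0.4] w 26.6
jig 43.0 17.4 yaw rel -11.7
target [591.1 -17.4  42. ] units shift [-0.25  0.39  3.95] turn [-0.03  0.02  0.09]
```

View pics/s1.png

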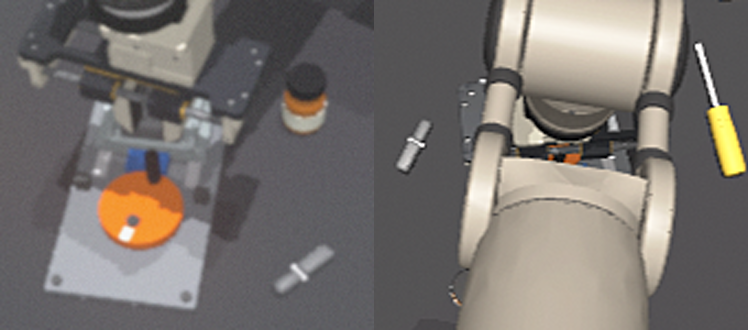

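Emit:
step_arm:
  moves: [-0.15,0.2,0.8,0,0,0,0.43,-0.1,0.2,0.8,0,0,0,0.43,0,0,0.3,0,0,0,0.43,0,0,0,0,0,0,0.43]

```text
time: 3.12
tool_pos: [596.4, -20.9, 90.8]
tcp_rot: [3.14, -0.013, 0.086]
contact_force: [-0.3, 0.6, -0.5]
grip_width: 26.1
```

```bash
python3 -c "
from h import *
togo(36.5,11,42,-12)
import cv2
a=capture('scene');o=get_obs();M=R.from_euler('xyz',o['tcp_rot']).as_matrix()
p=proj('scene',[o['tool_pos']+M@np.array(v) for v in ([0,0,0],[0,13,0],[0,-13,0])]);print(p)
a=a[140:250,170:300].copy()
a=cv2.resize(cv2.cvtColor(a,4),None,fx=5,fy=5,interpolation=2)
for q in p: cv2.circle(a,tuple(int(v) for v in (q-[170,140])*5),3,(0,255,0),1)
cv2.imwrite('pics/s2.png',a)"
```

```text
t 3.12 tcp [596.4 -20.9  90.8] rpy [ 3.14  -0.013  0.086] q [-0.16  0.6   1.51  0.    1.02  1.32] F [-0.3  0.6 -0.5] w 26.1
jig 40.6 6.2 yaw rel -11.8
target [591.1 -17.4  42. ] units shift [-0.28 -0.2   2.44] turn [ 0.02 -0.19  0.05]
[[214.72202066 195.38349622]
 [208.69537594 193.56014719]
 [220.7824247  197.21705906]]
```

View pics/s2.png

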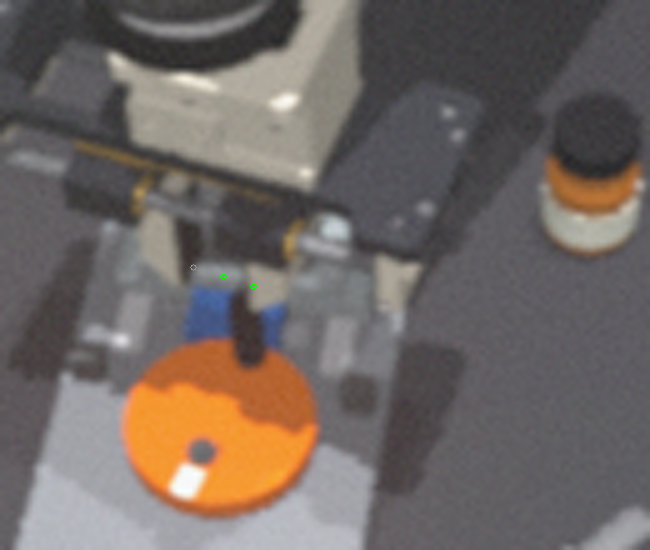

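Emit:
step_arm:
  moves: [-0.25,-0.2,0.3,0,-0.1,0,0.4,0,0,0,0,0,0,0.4]

```text
time: 3.33
tool_pos: [592.4, -17.7, 87.2]
tcp_rot: [3.139, -0.01, 0.085]
contact_force: [-0.3, 0.6, -0.7]
grip_width: 27.6
```

```bash
python3 -c "
from h import *
togo(36.5,11,42,-12)"
```

```text
t 3.33 tcp [592.4 -17.7  87.2] rpy [ 3.139 -0.01   0.085] q [-0.16  0.6   1.52 -0.    1.02  1.33] F [-0.3  0.6 -0.7] w 27.6
jig 37.7 10.4 yaw rel -11.9
target [591.1 -17.4  42. ] units shift [-0.08 -0.02  2.26] turn [ 0.04 -0.14  0.03]
```

Emit:
step_arm:
  moves: [0,0,0.6,0,-0.1,0,0.4,0,0,0.6,0,0,0,0.4,0,0,0.5,0,0,0,0.4,0,0,0.3,0,0,0,0.4,0,0,0,0,0,0,0.4]

```text
time: 3.75
tool_pos: [594.1, -17.2, 46.3]
tcp_rot: [3.138, -0.006, 0.086]
contact_force: [-0.8, -0.1, -0.4]
grip_width: 27.3
```

```bash
python3 -c "
from h import *
togo(36.5,11,42,-12)
import cv2
a=capture('scene')
a=a[140:250,170:300].copy()
a=cv2.resize(cv2.cvtColor(a,4),None,fx=5,fy=5,interpolation=2)
cv2.imwrite('pics/s3.png',a)"
```

```text
t 3.75 tcp [594.1 -17.2  46.3] rpy [ 3.138 -0.006  0.086] q [-0.16  0.65  1.55 -0.    0.94  1.33] F [-0.8 -0.1 -0.4] w 27.3
jig 39.5 10.4 yaw rel -11.8
target [591.1 -17.4  42. ] units shift [-0.16 -0.    0.21] turn [ 0.05 -0.09  0.05]
```

View pics/s3.png

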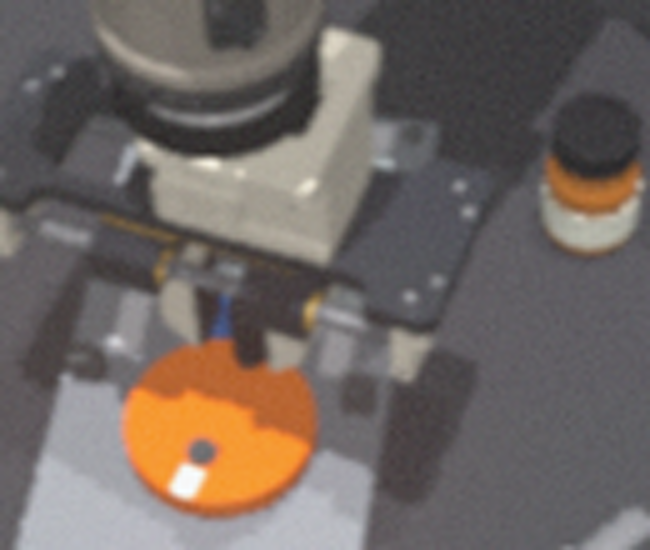

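Emit:
step_arm:
  moves: [-0.08,0.15,0.1,0,0,-0.8,0.4,-0.08,0.17,0.1,0,0,-1,0.4,0,0.17,0,0,0,-1,0.4,0,0.17,0,0,0,-1,0.4,0,0.17,0,0,0,-1,0.4,0,0.17,0,0,0,-1,0.4]

```text
time: 4.3
tool_pos: [596.4, -34.8, 43.2]
tcp_rot: [3.138, -0.006, 0.509]
contact_force: [-1.0, 2.9, -1.2]
grip_width: 27.8
```

```bash
cat >> h.py <<'E'
def arc():
    o=state();c,s=np.cos(PJ[2]),np.sin(PJ[2]);d=o['tool_pos'][:2]-PJ[:2];x=c*d[0]+s*d[1]-85;y=-s*d[0]+c*d[1]
    th=np.degrees(np.arctan2(y,x))%360;r=np.hypot(x,y)
    yr=np.degrees(o['tcp_rot'][2]-PJ[2])
    print('TCP th',round(th,1),'(want peg 360) r',round(r,1),'yaw lead over tangent',round((yr-(th-180)+180)%360-180,1))
    M=R.from_euler('xyz',o['tcp_rot'])
    print('radial fix units (tool)',(M.inv().apply(np.r_[(np.array([[c,-s],[s,c]])@np.array([x,y])/r*(50-r)),42-o['tool_pos'][2]])/20).round(2))
E
python3 -c "
from h import *
arc()"
```

```text
t 4.3 tcp [596.4 -34.8  43.2] rpy [ 3.138 -0.006  0.509] q [-0.19  0.66  1.54  0.    0.94  0.87] F [-1.   2.9 -1.2] w 27.8
jig 36.6 -7.1 yaw rel 12.4
TCP th 188.4 (want peg 360) r 48.9 yaw lead over tangent 4.0
radial fix units (tool) [-0.05 -0.    0.06]
```

Emit:
step_arm:
  moves: [-0.03,0.2,0,0,0,-1,0.4,0,0.2,0,0,0,-1,0.4,0,0.2,0,0,0,-1,0.4,0,0.2,0,0,0,-1,0.4,0,0.2,0,0,0,-1,0.4,0,0.2,0,0,0,-1,0.4,0,0.2,0,0,0,-1,0.4,0,0.2,0,0,0,-1,0.4]

```text
time: 4.97
tool_pos: [614.0, -54.7, 43.3]
tcp_rot: [-3.134, -0.003, 1.097]
contact_force: [-2.9, 0.5, -0.4]
grip_width: 27.7
```

```bash
python3 -c "
from h import *
arc()"
```

```text
t 4.97 tcp [614.  -54.7  43.3] rpy [-3.134e+00 -3.000e-03  1.097e+00] q [-0.22  0.7   1.47  0.01  0.99  0.26] F [-2.9  0.5 -0.4] w 27.7
jig 47.7 -31.2 yaw rel 46.1
TCP th 219.9 (want peg 360) r 48.7 yaw lead over tangent 6.2
radial fix units (tool) [-0.07 -0.01  0.06]
```

Emit:
step_arm:
  moves: [-0.03,0.2,0,0,0,-0.9,0.4,-0.02,0.2,0,0,0,-0.9,0.4,-0.02,0.2,0,0,0,-0.9,0.4,-0.02,0.2,0,0,0,-0.9,0.4,-0.02,0.2,0,0,0,-1,0.4,0,0.2,0,0,0,-1,0.4,0,0.2,0,0,0,-1,0.4,0,0.2,0,0,0,-1,0.4]

```text
time: 5.63
tool_pos: [639.7, -62.9, 43.1]
tcp_rot: [-3.123, -0.011, 1.655]
contact_force: [-2.6, -0.9, -0.6]
grip_width: 27.5
```

```bash
python3 -c "
from h import *
arc()"
```

```text
t 5.63 tcp [639.7 -62.9  43.1] rpy [-3.123 -0.011  1.655] q [-0.22  0.74  1.37  0.01  1.05 -0.31] F [-2.6 -0.9 -0.6] w 27.5
jig 70.0 -46.5 yaw rel 78.1
TCP th 252.1 (want peg 360) r 48.9 yaw lead over tangent 6.0
radial fix units (tool) [-0.06 -0.    0.06]
```

Emit:
step_arm:
  moves: [-0.03,0.2,0,0,0,-0.95,0.4,-0.02,0.2,0,0,0,-0.95,0.4,-0.02,0.2,0,0,0,-0.95,0.4,-0.02,0.2,0,0,0,-0.95,0.4,-0.02,0.2,0,0,0,-1,0.4,0,0.2,0,0,0,-1,0.4,0,0.2,0,0,0,-1,0.4,0,0.2,0,0,0,-1,0.4]

```text
time: 6.3
tool_pos: [666.6, -55.7, 43.2]
tcp_rot: [-3.122, -0.027, 2.228]
contact_force: [-2.5, -1.3, -0.8]
grip_width: 27.5
```

```bash
python3 -c "
from h import *
arc();togo(85,-50,42,110)"
```

```text
t 6.3 tcp [666.6 -55.7  43.2] rpy [-3.122 -0.027  2.228] q [-0.2   0.79  1.26  0.    1.12 -0.86] F [-2.5 -1.3 -0.8] w 27.5
jig 97.8 -47.4 yaw rel 110.9
TCP th 285.1 (want peg 360) r 49.1 yaw lead over tangent 5.8
radial fix units (tool) [-0.05 -0.    0.06]
t 6.3 tcp [666.6 -55.7  43.2] rpy [-3.122 -0.027  2.228] q [-0.2   0.79  1.26  0.    1.12 -0.86] F [-2.5 -1.3 -0.8] w 27.5
jig 97.8 -47.4 yaw rel 110.9
target [655.1 -61.9  42. ] units shift [ 0.1  -0.64  0.07] turn [-0.28 -0.38  0.22]
```

Emit:
step_arm:
  moves: [-0.03,0.2,0,-0.06,-0.08,-0.95,0.4,-0.02,0.2,0,-0.06,-0.08,-0.95,0.4,-0.02,0.2,0,-0.06,-0.08,-0.95,0.4,-0.02,0.2,0,-0.06,-0.08,-0.95,0.4,-0.02,0.2,0,-0.06,-0.08,-1,0.4,0,0.2,0,-0.06,-0.08,-1,0.4,0,0.2,0,-0.06,-0.08,-1,0.4,0,0.2,0,-0.06,-0.08,-1,0.4]

```text
time: 6.97
tool_pos: [685.9, -35.4, 43.7]
tcp_rot: [3.131, 0.014, 2.8]
contact_force: [-0.8, -2.1, -1.4]
grip_width: 27.3
```

```bash
python3 -c "
from h import *
arc()"
```

```text
t 6.97 tcp [685.9 -35.4  43.7] rpy [3.131 0.014 2.8  ] q [-0.17  0.79  1.25  0.01  1.08 -1.4 ] F [-0.8 -2.1 -1.4] w 27.3
jig 122.1 -33.5 yaw rel 143.7
TCP th 317.9 (want peg 360) r 50.0 yaw lead over tangent 5.7
radial fix units (tool) [-0.   -0.    0.08]
```

Emit:
step_arm:
  moves: [0,0.2,0,0,0,-1,0.4,0,0.2,0,0,0,-1,0.4,0,0.2,0,0,0,-1,0.4,0,0.2,0,0,0,-1,0.4,0,0.2,0,0,0,-1,0.4,0,0.2,0,0,0,-1,0.4,0,0.2,0,0,0,-1,0.4,0,0.2,0,0,0,-1,0.4]

```text
time: 7.63
tool_pos: [689.9, -9.9, 43.8]
tcp_rot: [-3.133, 0.017, -2.898]
contact_force: [1.5, -2.9, -3.0]
grip_width: 27.6
```

```bash
python3 -c "
from h import *
arc()
import cv2
a=capture('scene')
a=a[150:260,165:295].copy()
a=cv2.resize(cv2.cvtColor(a,4),None,fx=5,fy=5,interpolation=2)
cv2.imwrite('pics/s4.png',a)"
```

```text
t 7.63 tcp [689.9  -9.9  43.8] rpy [-3.133  0.017 -2.898] q [-0.12  0.8   1.24 -0.    1.08 -1.94] F [ 1.5 -2.9 -3. ] w 27.6
jig 133.3 -10.2 yaw rel -182.8
TCP th 348.0 (want peg 360) r 49.4 yaw lead over tangent 9.2
radial fix units (tool) [-0.03 -0.    0.09]
```

View pics/s4.png

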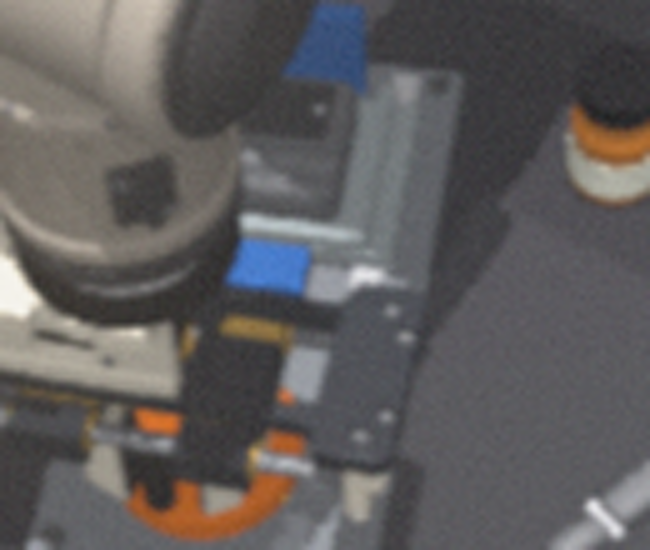

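Emit:
step_arm:
  moves: [-0.02,0.2,0,0,0,-0.5,0.4,-0.02,0.2,0,0,0,-0.5,0.4,-0.02,0.2,0,0,0,-0.5,0.4,-0.02,0.2,0,0,0,-0.5,0.4,0,0.05,0,0,0,0,0.4]

```text
time: 8.1
tool_pos: [688.2, 4.8, 44.5]
tcp_rot: [-3.126, 0.019, -2.755]
contact_force: [1.1, -1.8, -1.5]
grip_width: 27.8
```

```bash
python3 -c "
from h import *
arc()"
```

```text
t 8.1 tcp [688.2   4.8  44.5] rpy [-3.126  0.019 -2.755] q [-0.1   0.79  1.25 -0.01  1.07 -2.06] F [ 1.1 -1.8 -1.5] w 27.8
jig 135.9 4.3 yaw rel -174.6
TCP th 4.8 (want peg 360) r 51.1 yaw lead over tangent 0.6
radial fix units (tool) [0.06 0.   0.12]
```

Emit:
step_arm:
  moves: [0.03,0.1,0.05,0,0,0,0.4,0,0.05,0,0,0,0,0.4,0,0,0,0,0,0,0.4]

```text
time: 8.35
tool_pos: [687.7, 6.7, 44.5]
tcp_rot: [-3.124, 0.021, -2.761]
contact_force: [1.0, -1.1, -0.5]
grip_width: 27.9
```

```bash
python3 -c "
from h import *
arc()"
```

```text
t 8.35 tcp [687.7   6.7  44.5] rpy [-3.124  0.021 -2.761] q [-0.1   0.79  1.26 -0.01  1.06 -2.05] F [ 1.  -1.1 -0.5] w 27.9
jig 136.0 6.3 yaw rel -174.9
TCP th 7.0 (want peg 360) r 51.4 yaw lead over tangent -2.0
radial fix units (tool) [ 0.07 -0.    0.12]
```

Emit:
step_arm:
  moves: [0,-0.2,0,0,0,0,0.4,0,-0.12,0,0,0,0,0.4,0,0,-0.4,0,0,0,0.4,0,0,-0.8,0,0,0,0.4,0,0,-1,0,0,0,0.4,0,0,-1,0,0,0,0.4,0,0,-1,0,0,0,0.4,0,0,-1,0,0,0,0.4]

```text
time: 9.02
tool_pos: [683.5, 1.7, 148.8]
tcp_rot: [-3.133, 0.009, -2.765]
contact_force: [0.1, 0.6, -0.1]
grip_width: 27.3
```

```bash
python3 -c "
from h import *
togo(-170,0,150,0)
import cv2
a=capture('scene')
a=a[140:275,165:315].copy()
a=cv2.resize(cv2.cvtColor(a,4),None,fx=4,fy=4,interpolation=2)
cv2.imwrite('pics/s5.png',a)"
```

```text
t 9.02 tcp [683.5   1.7 148.8] rpy [-3.133  0.009 -2.765] q [-0.11  0.69  1.15 -0.    1.29 -2.05] F [ 0.1  0.6 -0.1] w 27.3
jig 130.5 2.7 yaw rel -175.2
target [396.5 -87.5 150. ] units shift [14.98  1.13 -0.21] turn [ -0.2   -0.18 -43.79]
```

View pics/s5.png

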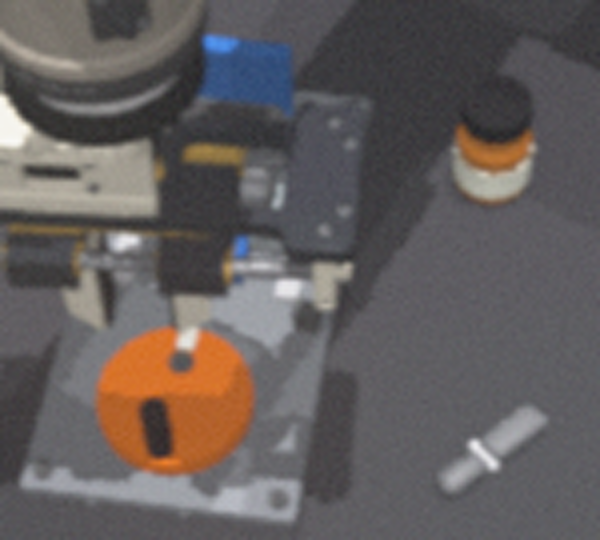

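Emit:
step_arm:
  moves: [0.6,0.05,0,0,0,0.3,0.4,1,0.05,0,0,0,0.3,0.4,1,0.05,0,0,0,0.3,1,1,0.05,0,0,0,0.3,1,1,0,0,0,0,0,1,1,0,0,0,0,0,1,1,0,0,0,0,0,1,1,0,0,0,0,0,1]

```text
time: 9.73
tool_pos: [538.2, -41.6, 157.3]
tcp_rot: [-3.127, 0.03, -2.853]
contact_force: [0.1, 0.1, 0.1]
grip_width: 0.5
```

```bash
python3 -c "
from h import *
togo(-130,0,150,180)
"
```

```text
t 9.73 tcp [538.2 -41.6 157.3] rpy [-3.127  0.03  -2.853] q [-0.22  0.42  1.62  0.    1.08 -2.08] F [0.1 0.1 0.1] w 0.5
jig -21.1 3.1 yaw rel -180.2
target [434.8 -76.  150. ] units shift [ 5.45 -0.17  0.2 ] turn [-0.2   0.43 -0.05]
```

Emit:
step_arm:
  moves: [1,-0.03,0,-0.05,0.1,0,1,1,-0.03,0,-0.05,0.1,0,1,1,-0.03,0,-0.05,0.1,0,1,1,-0.03,0,0,0.1,0,1,1,-0.03,0,0,0,0,1,0.7,0,0,0,0,0,1,0,0,0,0,0,0,1]

```text
time: 10.32
tool_pos: [421.0, -78.0, 158.7]
tcp_rot: [-3.138, 0.003, -2.856]
contact_force: [0.2, -0.4, -0.1]
grip_width: 0.1
```

```bash
python3 -c "
from h import *
togo(-130,0,48,180)
import cv2
a=capture('scene')
a=a[140:275,165:315].copy()
a=cv2.resize(cv2.cvtColor(a,4),None,fx=4,fy=4,interpolation=2)
cv2.imwrite('pics/s6.png',a)"
```

```text
t 10.32 tcp [421.  -78.  158.7] rpy [-3.138e+00  3.000e-03 -2.856e+00] q [-0.36  0.24  1.88 -0.    1.02 -2.22] F [ 0.2 -0.4 -0.1] w 0.1
jig -143.8 2.1 yaw rel -180.4
target [434.8 -76.   48. ] units shift [-0.67 -0.08  5.54] turn [-0.05  0.04 -0.1 ]
```

View pics/s6.png

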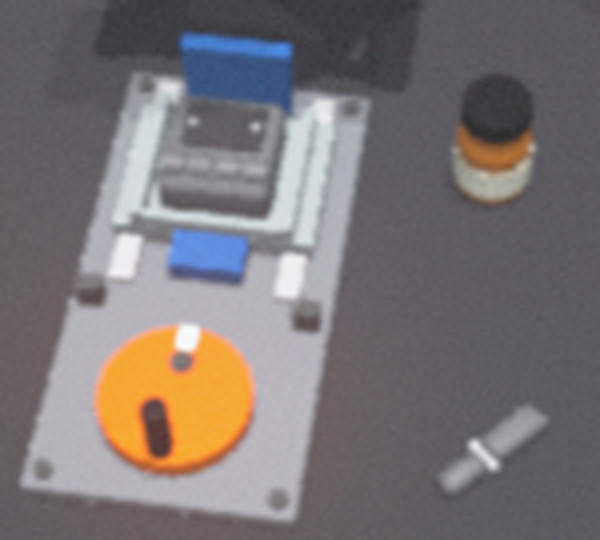

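Run:
```python
from h import *
import cv2
a=cv2.imread('pics/s6.png');h=cv2.cvtColor(a,cv2.COLOR_BGR2HSV)
m=((h[...,0]<22)&(h[...,1]>150)&(h[...,2]>100)).astype(np.uint8);n,l,st,c=cv2.connectedComponentsWithStats(m);i=1+st[1:,4].argmax()
hull=cv2.convexHull(cv2.findContours((l==i).astype(np.uint8),0,2)[0][0]);e=cv2.fitEllipse(hull);print('ellipse',e)
px=lambda P:((proj('scene',j2w(PJ,P))-[165,140]+.375)*4).round(1)
for d in (-6,-3,0,3,6):
    t=np.radians(d);v=np.array([np.cos(t),np.sin(t)])
    print(d,'centre',px([85+18*v[0],18*v[1],24]),'pegbase',px([85+50*v[0],50*v[1],28]),'pegtop',px([85+50*v[0],50*v[1],70]),'white',px([85-15.5*v[0],-15.5*v[1],28]))
print('pivot',px([85,0,28]))
```

```text
ellipse ((174.63192749023438, 400.15765380859375), (142.52259826660156, 154.6828155517578), 75.68163299560547)
-6 centre [[171.7 396.5]] pegbase [[151.5 447.3]] pegtop [[143.2 405.7]] white [[190.6 337.6]]
-3 centre [[173.5 396.9]] pegbase [[156.6 448.3]] pegtop [[148.4 406.8]] white [[189.  337.3]]
0 centre [[175.3 397.1]] pegbase [[161.8 449.1]] pegtop [[153.8 407.6]] white [[187.5 337.1]]
3 centre [[177.1 397.3]] pegbase [[167.  449.6]] pegtop [[159.2 408.1]] white [[186.  336.9]]
6 centre [[178.9 397.4]] pegbase [[172.2 449.9]] pegtop [[164.6 408.4]] white [[184.4 336.8]]
pivot [[181.6 362.8]]
```

Measured against the projected model, the cam is within about 1° of its low point. Next I descend behind the push plate.

Emit:
step_arm:
  moves: [0,-0.05,0.9,0,0,0,1,0,0,1,0,0,0,1,0,0,1,0,0,0,1,0,0,1,0,0,0,1,0,0,0.9,0,0,0,1,0,0,0.4,0,0,0,1,0,0,0,0,0,0,1]

```text
time: 10.95
tool_pos: [433.8, -80.1, 54.8]
tcp_rot: [-3.13, 0.018, -2.857]
contact_force: [-0.3, 1.2, 0.7]
grip_width: 0.4
```

```bash
python3 -c "
from h import *
togo(-100,0,48,180)
"
```

```text
t 10.95 tcp [433.8 -80.1  54.8] rpy [-3.13   0.018 -2.857] q [-0.36  0.42  1.98  0.    0.72 -2.21] F [-0.3  1.2  0.7] w 0.4
jig -132.2 -3.6 yaw rel -180.5
target [463.5 -67.3  48. ] units shift [-1.6   0.2   0.37] turn [-0.17  0.26 -0.12]
```

Emit:
step_arm:
  moves: [-0.3,0.1,0.2,-0.1,0.1,0,1,-0.4,0.1,0.1,-0.1,0.1,0,1,-0.3,0,0,0,0,0,1,-0.2,0,0,0,0,0,1,-0.15,0,0,0,0,0,1,-0.15,0,0,0,0,0,1]

```text
time: 11.45
tool_pos: [467.3, -66.8, 51.4]
tcp_rot: [3.141, 0.006, -2.856]
contact_force: [-3.7, -1.8, -2.0]
grip_width: 0.6
```

```bash
python3 -c "
from h import *
togo(-64,0,48,180)
"
```

```text
t 11.45 tcp [467.3 -66.8  51.4] rpy [ 3.141  0.006 -2.856] q [-0.31  0.48  1.89  0.01  0.77 -2.17] F [-3.7 -1.8 -2. ] w 0.6
jig -96.3 -0.6 yaw rel -180.4
target [498. -57.  48.] units shift [-1.61  0.04  0.18] turn [ 0.01  0.09 -0.1 ]
```

Emit:
step_arm:
  moves: [-0.18,0,0.03,0,0,0,1,-0.18,0,0.03,0,0,0,1,-0.18,0,0,0,0,0,1,-0.18,0,0,0,0,0,1,-0.18,0,0,0,0,0,1,-0.18,0,0,0,0,0,1,-0.15,0,0,0,0,0,1,-0.1,0,0,0,0,0,1]

```text
time: 12.12
tool_pos: [493.9, -58.7, 50.7]
tcp_rot: [3.14, 0.003, -2.856]
contact_force: [-2.8, -1.1, 1.3]
grip_width: 0.5
```

```bash
python3 -c "
from h import *
togo(-64,0,48,180)
"
```

```text
t 12.12 tcp [493.9 -58.7  50.7] rpy [ 3.140e+00  3.000e-03 -2.856e+00] q [-0.27  0.51  1.82  0.    0.81 -2.13] F [-2.8 -1.1  1.3] w 0.5
jig -68.5 -0.4 yaw rel -180.4
target [498. -57.  48.] units shift [-0.22  0.02  0.14] turn [ 0.02  0.05 -0.1 ]
```

Now creep until the force rises at the stops.

Emit:
step_arm:
  moves: [-0.1,0,0,0,0,0,1,-0.1,0,0,0,0,0,1,-0.1,0,0,0,0,0,1]

```text
time: 12.37
tool_pos: [496.9, -57.6, 50.7]
tcp_rot: [3.139, -0.004, -2.854]
contact_force: [-15.6, -8.9, 10.2]
grip_width: 0.2
```

```bash
python3 -c "
from h import *
togo(-64,0,48,180)
"
```

```text
t 12.37 tcp [496.9 -57.6  50.7] rpy [ 3.139 -0.004 -2.854] q [-0.27  0.52  1.81 -0.    0.82 -2.13] F [-15.6  -8.9  10.2] w 0.2
jig -65.3 -0.3 yaw rel -180.3
target [498. -57.  48.] units shift [-0.07  0.02  0.13] turn [ 0.04 -0.06 -0.07]
```

Emit:
step_arm:
  moves: [-0.1,0,0,0,0,0,1]

```text
time: 12.45
tool_pos: [496.7, -57.7, 50.7]
tcp_rot: [3.139, -0.009, -2.853]
contact_force: [-10.7, -6.2, 7.5]
grip_width: 0.5
```

Emit:
step_arm:
  moves: [0.15,0,0,0,0,0,1,0.4,0,0,0,0,0,1,0.8,0,0,0,0,0,1,0.8,0,0,0,0,0,1,0.3,0,-0.5,0,0,0,1,0,0,-0.5,0,0,0,1,0,0,-0.5,0,0,0,1,0,0,0,0,0,0,1]

```text
time: 13.12
tool_pos: [450.3, -72.1, 83.2]
tcp_rot: [3.141, -0.0, -2.855]
contact_force: [0.8, -0.8, 0.9]
grip_width: 0.4
```

```bash
python3 -c "
from h import *
state()
import cv2
a=capture('scene')
b=a[140:275,165:315].copy()
b=cv2.resize(cv2.cvtColor(b,4),None,fx=4,fy=4,interpolation=2)
cv2.imwrite('pics/s7.png',b);cv2.imwrite('pics/s7f.png',cv2.cvtColor(a,4))"
```

```text
t 13.12 tcp [450.3 -72.1  83.2] rpy [ 3.141 -0.    -2.855] q [-0.33  0.4   1.9   0.    0.84 -2.18] F [ 0.8 -0.8  0.9] w 0.4
jig -114.0 -0.8 yaw rel -180.4
```

View pics/s7.png

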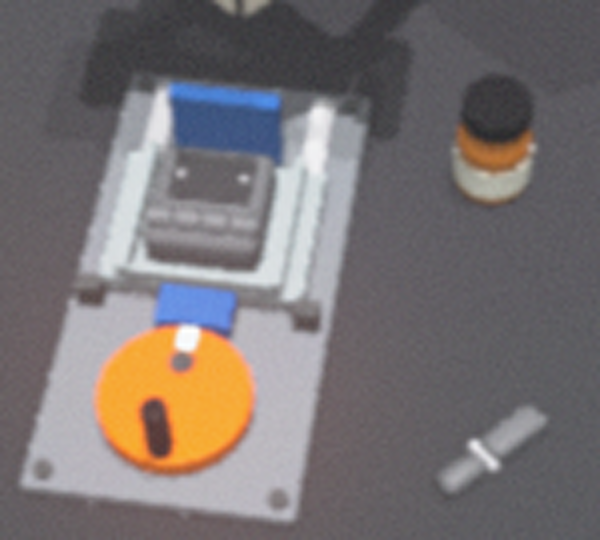

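View pics/s7f.png

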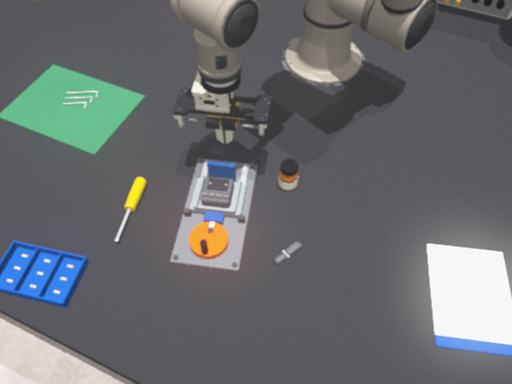

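Run:
```python
from h import *
px=lambda P:((proj('scene',j2w(PJ,P))-[165,140]+.375)*4).round(1).tolist()
for s in (30,33,36): print(s,'nose front top corners',px([[25+s,20,28],[25+s,-20,28]]),'plate top front',px([[-81+s,30,80],[-81+s,-30,80]]),'rear',px([[-91+s,30,80],[-91+s,-30,80]]))
print('before, s=0',px([[-91,30,80],[-91,-30,80],[-81,30,80]]),px([[25,20,28],[25,-20,28]]))
import cv2
b=cv2.imread('pics/s7f.png')[175:230,175:255];cv2.imwrite('pics/s7z.png',cv2.resize(b,None,fx=9,fy=9,interpolation=2))
```

```text
30 nose front top corners [[230.8, 318.0], [155.2, 308.9]] plate top front [[279.8, 99.4], [168.5, 87.1]] rear [[282.9, 84.9], [172.2, 72.7]]
33 nose front top corners [[229.7, 322.9], [154.1, 313.7]] plate top front [[278.9, 103.8], [167.3, 91.5]] rear [[282.0, 89.2], [171.1, 77.0]]
36 nose front top corners [[228.7, 327.8], [152.9, 318.6]] plate top front [[277.9, 108.2], [166.2, 95.9]] rear [[281.1, 93.6], [170.0, 81.3]]
before, s=0 [[292.1, 42.2], [183.2, 30.5], [289.1, 56.3]] [[241.0, 270.2], [166.8, 261.5]]
```

View pics/s7z.png

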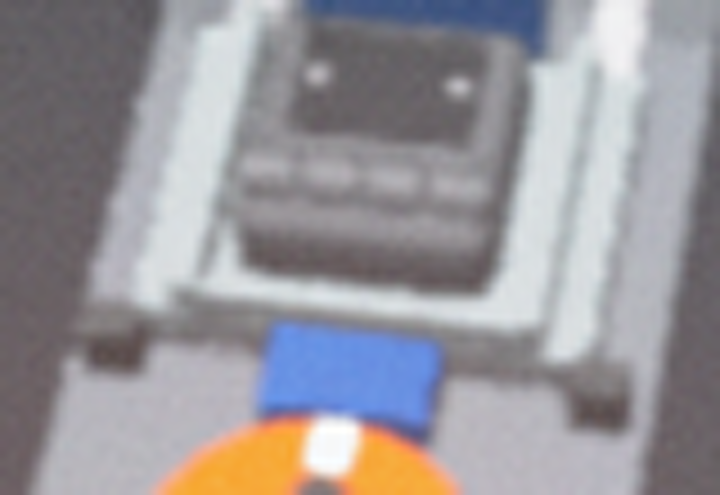

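```bash
python3 -c "
from plant import *
print(close_job())"
```

```text
the job is handed in; nothing more can be done
None
```

The cam is at its low point, the carriage is home against both end stops, and I handed the job in at about 13 s. The close-out gives no verdict.

- **Cam:** I turned the black peg counterclockwise with the jaws held loosely around it, so only one finger pushed at a time. I then backed off and lifted clear. Before I pushed the carriage, the picture matched the low point to within about 1°, with the white mark facing the blue nose.
- **Carriage:** I pushed the blue plate forward with the closed fingertips until it would not move further. The force rose from about 3 N to about 20 N, with the fingertip within about 1 mm of where full travel should put it. After I retracted, the picture showed the tray front touching both stops. The nose and plate edges fit about 36 mm of travel, though pixel reading is only good to a millimetre or so.
- **Other items:** In the last picture the palm is still in its tray, and the jar, printed finger and screwdriver look unmoved. The gripper was clear of everything when I handed in.

The two cameras differed by about 1–1.5 mm on the fixture pose, so I used their combined fit. No check failed. I did not take a final picture from the top camera.

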